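# Sweep the used pellet cups into the return bay

### The job

Clear the press work area: with your fingertips, sweep the three empty aluminium cups along the worktop into the blue three-sided return bay, so that each lies flat and wholly inside it. Only push them, do not lift any; leave the cup that is still full of brown sample, the vial and the ring sieve where they stand.

Things in the scene. Friction and masses are not known exactly. Their poses are not given: they have to be found in the camera images.
- used_cup_1: Loose round pressed-aluminium pellet cup, EMPTY and bright inside: 38 mm across the rim, a little narrower at the foot, 10 mm high, about 14 g. Origin: centre of its underside, on the worktop; z up. Slides easily when pushed sideways near the worktop. To be swept into the blue bay.
- used_cup_2: Loose round pressed-aluminium pellet cup, EMPTY and bright inside: 38 mm across the rim, a little narrower at the foot, 10 mm high, about 14 g. Origin: centre of its underside, on the worktop; z up. Slides easily when pushed sideways near the worktop. To be swept into the blue bay.
- used_cup_3: Loose round pressed-aluminium pellet cup, EMPTY and bright inside: 38 mm across the rim, a little narrower at the foot, 10 mm high, about 14 g. Origin: centre of its underside, on the worktop; z up. Slides easily when pushed sideways near the worktop. To be swept into the blue bay.
- full_cup: Loose pellet cup of the same form and size (38 mm across, 10 mm high), but filled with brown ground sample. Stands at the left or right end of the row of cups. Origin: centre of its underside. Must stay where it is.
- return_bay: Blue three-sided sheet-metal bay fixed on the worktop; grey floor flush with the worktop, no step. Origin: centre of its inner floor. x axis: from the open side to the back wall; z up. Inside: x -60 (open side) to +60 mm (back wall), y -90 to +90 mm (side walls). Walls 4 mm thick, 25 mm high, open at the top; side walls' front edges reach x = -66 mm, outside feet y = +-107 mm.
- vial: Loose upright glass vial with black cap, 27 mm across, 62 mm high, beside the bay, at the bay's +y side. Origin: centre of its underside. Must stay where it is, upright.
- sieve: Loose steel ring sieve, 83 mm across, 36 mm high, beside the bay, at the bay's -y side. Origin: centre of its underside. Must stay where it is. Beyond it stands a tall fixed press (from about x = 0.48 m and y = -0.27 m outward), and a mill on the other side (from x = 0.48 m, y = 0.30 m outward): keep arm and gripper clear of both.

How it is judged:
By the outcome, as a careful person would: the job done as asked, in the order asked, and still so for the second after the job is handed in, with the robot touching nothing.
It also fails if it takes over 72 s, if anything falls off the work surface, if the arm or the gripper's body presses on something with over 40 N, if the wrist force passes 120 N, or if a joint passes its speed limit or range.

### The arm

A 6-joint arm with a two-finger parallel gripper is mounted at the origin on a cart in front of the work surface, level with it; the furniture and walls round the work are solid. World frame = base frame: x ahead of the robot, y to its left, z up, the work surface at z = 0. Lengths are in mm, angles in rad, forces in N, time in s.
With the tool pointing down it reaches from about 200 to 875 mm from the base axis. Payload 3.4 kg.
Tool frame: the origin (TCP) lies at the very end of the fingers, on their centre line; the grasp point (between the pads) lies 19 mm behind it; z points along the fingers, y is the direction in which the jaws open and shut (so a half turn about z gives the same grasp; the last joint's range is limited). The gripper opens to 94 mm and grips with 3 to 60 N. Pads are 16 mm wide; open, the fingers measure 119 mm over their backs; the gripper's body (75 mm by 177 mm) begins 78 mm behind the grasp point.
Start: joints at [0.989, 0.276, 1.505, -0, 1.361, -0.121], TCP at [255.705, 515.054, 205.493] pointing down, gripper open.
Joint ranges: [-2.89, 2.89], [-0.75, 2.08], [0.22, 2.7], [-1.18, 4.32], [0.11, 2.71], [-2.7, 2.7]. Speed limits (rad/s): [2.57, 2.57, 3.14, 3.14, 3.14, 3.14].

### API

Orientations are given as a rotation vector (axis times angle).
In Python, from bench import bot gives the robot as it stands.
- The arm moves only by the shell command python3 -m pendant 'ROWS' [FORCE]. ROWS is text: rows parted by semicolons, each of 7 numbers parted by spaces: the shift along the tool's x, y, z in mm, then the turn, a rotation vector about the tool's x, y, z in rad, then the finger opening in mm, from 0 to 94. In form: tx ty tz rx ry rz fingers; .... A call has 1 to 5 rows; each row shifts and turns the commanded pose from where the row before left it, along the tool's axes as they then stand; what a row does not reach is not made up. A row lasts 1/10 s, in which the tool goes at most 50 mm and 8.59 degrees, less where a joint would pass 70% of its speed; a pose out of reach is approached as far as the arm can. A call is refused whole if a number of a shift passes 50 or a number of a turn 0.15, either way. A call with a gripper value outside its range is refused whole. The fingers move at their own pace and stop on an object; FORCE is the grip in N (left out, the last holds). Time passes only in rows, so rows that do not move let the fingers close. It gives the time, the measured TCP pose, the force and the opening at its end, in the units of the state.
- bot.state(): the state, without advancing time (a new reading comes with each control period).
- bot.grab_frame(name): name is "scene" or "top" or "wrist"; returns (picture, depth): 384x512x3 uint8, red, green, blue; 384x512 float32, mm along the optical axis (not along the pixel's ray), 0 where there is no reading.
- bot.calibration(name): a dict with "vfov" (degrees; the focal length in pixels is half the picture's height over the tangent of half this angle, whatever the lens; pixels are square), "cx", "cy" (the principal point, pixels), "pose" (4x4, takes a point from camera to world coordinates). Camera axes: x right, y down, z forward; pixel columns grow to the right and rows downward; lengths in mm; the calibration is good to about 2 mm. A picture is of the moment at which its call begins: read the wrist's pose just before it. calibration takes no time and is no camera call; for the wrist camera it gives the pose at the moment of the call.
- bot.finish_job(): hands the job in, once; it reports no verdict.
Trained networks look in the newest picture that a camera, given by its name, has taken for a name from the list of things; names that differ only in an ending like _2 or _b are one class to them, and where a whole thing is asked for, a point or a joint stands for the part that bears it (a point fixed in the world has none). Each returns a list of dicts, best first, with "score" (0 to 1); they miss things now and then, are a little off and sometimes report something else, mostly with a low value. They report only what shows in the picture. A call takes as long as a camera call.
- bot.recognise(target, camera): "location" ([x, y, z] in mm, in world coordinates, good to about 4 mm: the middle of the surface that is visible of it).
- bot.outline_of(target, camera): "mask" (384x512 bool, what is visible of it).
- bot.tip_of(target, camera): "location" ([x, y, z] in mm, in world coordinates, good to about 4 mm: a listed point, or the origin of a listed thing).
The state is a dict: "time_s": time; "q": joint angles; "qvel": joint speeds; "effort": joint torques, N m; "ee_pos": TCP position; "eef_rot": TCP orientation; "contact_force": force on the tool from outside, world axes, zero at the start; "torque": the same for the moment, N m; "finger_gap": finger opening in mm.
Only numpy, scipy, OpenCV 4.12 (cv2) and the standard library are available. Lean on these libraries where they do the work, as an engineer would, in place of code of your own. Each camera call takes 0.05 s, during which the arm holds its last target.

## Working session

There is one attempt and no reset: what is moved stays moved. The work goes in short steps, Python scripts to look and compute and a shell command to move; the robot and the scene stay as the last step left them, time stands still between calls to the robot, and variables do not carry over. Pictures are saved under pics/ and viewed, and the job is handed in when it is done.

```bash
ls; mkdir -p pics
python3 - <<'E'
from bench import bot
import cv2
s=bot.state(); print({k:(v if not hasattr(v,'round') else v) for k,v in s.items()})
for n in ["scene","top"]:
    p,d=bot.grab_frame(n); cv2.imwrite(f"pics/{n}0.png",p[:,:,::-1])
    for t in ["used_cup_1","full_cup","return_bay","vial","sieve"]:
        print(n,t,[(round(r["score"],2),[round(float(x)) for x in r["location"]]) for r in bot.tip_of(t,n)])
    c=bot.calibration(n); print(c)
E
```

```text
pics
{'time_s': 0.0, 'q': array([ 9.88998712e-01,  2.76539638e-01,  1.50608256e+00,  8.96277987e-06,
        1.36069553e+00, -1.21008901e-01]), 'qvel': array([ 0.00213073,  0.00047807,  0.00022861,  0.00041542, -0.00116177,
        0.00054511]), 'effort': array([-1.72343749e-03, -4.04572177e+01, -2.37232876e+01,  7.01400032e-02,
        3.43699555e-02, -1.33917874e-04]), 'ee_pos': array([255.37810737, 514.56234732, 204.65646162]), 'eef_rot': array([-7.17283897e-01, -3.05799272e+00,  2.53893036e-03]), 'contact_force': array([ 0.34080127, -0.69404579, -0.85485229]), 'torque': array([0.00406643, 0.01021073, 0.00791013]), 'finger_gap': 93.79725760875742}
scene used_cup_1 [(0.82, [430, -59, 2]), (0.56, [440, 161, 0])]
scene full_cup [(0.63, [452, -138, 4])]
scene return_bay [(0.77, [621, -12, -3])]
scene vial [(0.79, [600, 137, 0])]
scene sieve [(0.93, [671, -163, -1]), (0.69, [596, 134, 1])]
{'vfov': 48.71055282113851, 'cx': 260.3680865040653, 'cy': 194.6975869126768, 'pose': array([[ 5.43492985e-01, -4.82356698e-01,  6.86984272e-01,
        -1.87284299e+01],
       [-8.39178712e-01, -3.
[... 169 characters left out ...]
.00000000e+00,  0.00000000e+00,
         1.00000000e+00]])}
top used_cup_1 [(0.84, [430, -58, 1]), (0.74, [440, 158, -1])]
top full_cup [(0.61, [447, -142, 1])]
top return_bay [(0.75, [619, -11, -2])]
top vial [(0.66, [595, 130, -1])]
top sieve [(0.77, [672, -160, -2])]
{'vfov': 43.128090881669095, 'cx': 253.2392048439601, 'cy': 198.11324932826102, 'pose': array([[ 2.16515223e-02, -9.99301073e-01,  3.04725654e-02,
         5.16510912e+02],
       [-9.99277824e-01, -2.06789319e-02,  3.18780926e-02,
        -5.50117564e+00],
       [-3.12256720e-02, -3.11407681e-02, -9.99027132e-01,
         9.63313058e+02],
       [ 0.00000000e+00,  0.00000000e+00,  0.00000000e+00,
         1.00000000e+00]])}
```

View pics/top0.png

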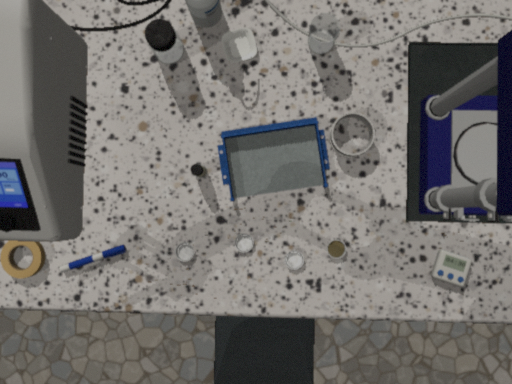

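View pics/scene0.png

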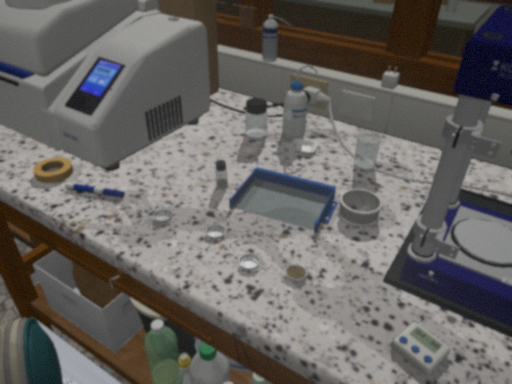

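The top view shows the empty cups at about (185,254), (246,245) and (295,261), and the full cup at (336,249). The bay's back wall runs from (222,130) to (318,120), with the open side facing the robot. The vial is at (198,170) and the sieve at (353,134).

```bash
cat > h.py <<'E'
import numpy as np, cv2
from bench import bot
def ray(c,u,v,z):
    f=192/np.tan(np.radians(c["vfov"]/2)); P=np.array(c["pose"])
    d=P[:3,:3]@np.array([(u-c["cx"])/f,(v-c["cy"])/f,1]); o=P[:3,3]
    return o+d*(z-o[2])/d[2]
def proj(c,p):
    f=192/np.tan(np.radians(c["vfov"]/2)); P=np.array(c["pose"])
    q=P[:3,:3].T@(np.array(p,float)-P[:3,3]); return np.array([f*q[0]/q[2]+c["cx"],f*q[1]/q[2]+c["cy"]])
def crop(p,name,u0,v0,u1,v1,k):
    cv2.imwrite(name,cv2.resize(p[v0:v1,u0:u1,::-1],None,fx=k,fy=k,interpolation=cv2.INTER_CUBIC))
E
python3 - <<'E'
from h import *
p,d=bot.grab_frame("top"); c=bot.calibration("top")
crop(p,"pics/t1.png",160,105,385,275,3.5)
for t in ["used_cup_1","full_cup","vial","sieve","return_bay"]:
    for r in bot.outline_of(t,"top"):
        m=r["mask"]; v,u=np.nonzero(m); print(t,round(r["score"],2),len(u),u.mean().round(1),v.mean().round(1),u.min(),u.max(),v.min(),v.max(),ray(c,u.mean(),v.mean(),8).round(0))
E
```

```text
used_cup_1 0.76 239 244.0 241.9 236 252 233 251 [459.  41.   8.]
used_cup_1 0.7 251 294.1 260.1 285 303 252 269 [426. -58.   8.]
used_cup_1 0.58 295 184.2 251.8 175 193 243 261 [437. 159.   8.]
full_cup 0.74 267 336.3 248.6 327 345 240 257 [ 450. -139.    8.]
vial 0.48 213 198.5 170.9 190 207 164 178 [597. 134.   8.]
sieve 0.65 633 352.3 133.6 328 374 112 157 [ 676. -167.    8.]
return_bay 0.73 7080 273.6 158.1 218 329 118 201 [625. -13.   8.]
```

View pics/t1.png

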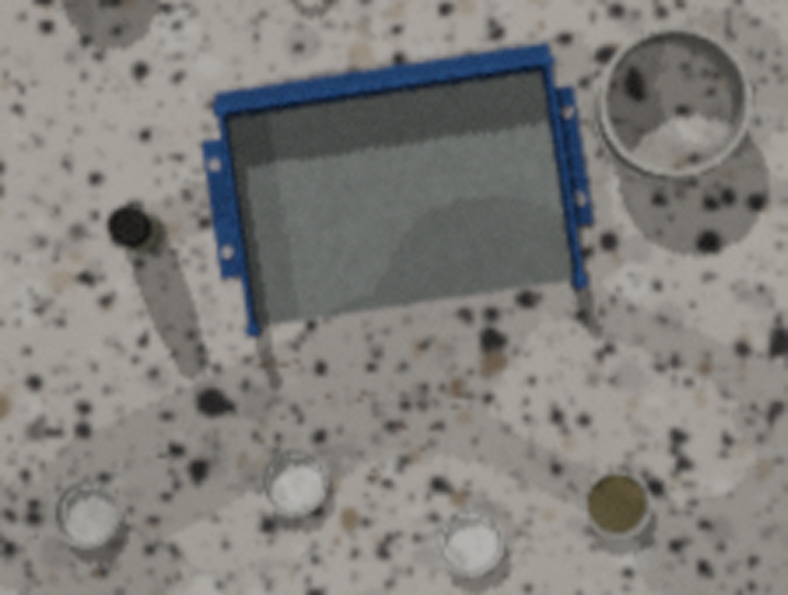

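Run:
```python
from h import *
c=bot.calibration("top")
f=lambda u,v,z: ray(c,160+u/3.5,105+v/3.5,z)[:2].round(1)
for n,u,v in [("c1",91,517),("c2",298,488),("c3",473,547),("full",618,505)]: print(n,f(u,v,10))
for n,u,v,z in [("frontL",252,332,25),("frontR",582,285,25),("floorFL",260,325,0),("floorFR",575,281,0),("backL top out",216,98,25),("backR",548,46,25),("vialcap",131,227,62),("sieve top",676,103,36)]: print(n,f(u,v,z))
# fit bay model by clicking: overlay
import itertools
p,d=bot.grab_frame("top")
for (x,y,th) in [(620,-12,0)]: pass
```

```text
c1 [435.5 154.8]
c2 [454.5  38.8]
c3 [424.  -59.5]
full [ 449.3 -139.6]
frontL [540.9  65.5]
frontR [ 570.5 -115.8]
floorFL [545.6  62.9]
floorFR [ 574.2 -114.7]
backL top out [670.6  88.5]
backR [702.5 -94.8]
vialcap [594.6 128.6]
sieve top [ 670.2 -163.8]
```

```bash
cat >> h.py <<'E'
from scipy.spatial.transform import Rotation as Ro
def goto(x,y,z,psi=None):
    s=bot.state(); R=Ro.from_rotvec(s["eef_rot"]).as_matrix(); p=np.array(s["ee_pos"])
    d=R.T@(np.array([x,y,z])-p); ps=np.degrees(np.arctan2(R[1,0],R[0,0]))
    print("t",s["time_s"],"pos",p.round(1),"psi",ps.round(2),"zaxis",R[:,2].round(3),"tool delta",d.round(1),"" if psi is None else "rz %.3f"%-np.radians((psi-ps+180)%360-180), "q",np.round(s["q"],2))
C=np.array([621.5,-13.5]); TH=0.163
def b2w(x,y): c,s=np.cos(TH),np.sin(TH); return C+np.array([c*x-s*y,s*x+c*y])
def w2b(p): c,s=np.cos(TH),np.sin(TH); d=np.array(p[:2])-C; return np.array([c*d[0]+s*d[1],-s*d[0]+c*d[1]])
E
python3 -m pendant '0 0 20 0 0 -0.15 22; 0 0 20 0 0 -0.15 22; 0 0 20 0 0 -0.15 22; 0 0 20 0 0 -0.011 22'
python3 -c "
from h import *
goto(375,-60,90,180)"
```

```text
time_s: 1.35
ee_pos: [255.7, 515.1, 124.9]
eef_rot: [-0.005, 3.141, 0.001]
contact_force: [-0.4, -0.7, -0.2]
finger_gap: 65.7
t 1.35 pos [255.7 515.1 124.9] psi -179.83 zaxis [ 0.  0. -1.] tool delta [-117.6 -575.5   34.7] rz 0.003 q [ 0.99  0.33  1.63 -0.    1.18 -0.58]
```

```bash
python3 -m pendant '-12 -40 0 0 0 0 22; -12 -40 0 0 0 0 22; -12 -40 0 0 0 0 22; -12 -40 0 0 0 0 22; -12 -40 0 0 0 0 22' | head -2
python3 -m pendant '-12 -40 0 0 0 0 22; -12 -40 0 0 0 0 22; -12 -40 0 0 0 0 22; -12 -40 0 0 0 0 22; -10 -40 0 0 0 0 22' | head -2
python3 -m pendant '0 -40 10 0 0 0 22; 0 -40 10 0 0 0 22; 0 -40 10 0 0 0 22; 0 -40 0 0 0 0 22; 0 -15 0 0 0 0 22'
python3 -c "
from h import *
goto(375,-60,90,180)"
```

```text
time_s: 1.85
ee_pos: [316.0, 313.7, 125.6]
time_s: 2.35
ee_pos: [374.5, 113.5, 125.8]
time_s: 2.85
ee_pos: [374.0, -62.9, 95.5]
eef_rot: [0.004, 3.141, -0.002]
contact_force: [-0.7, -0.1, -0.0]
finger_gap: 22.0
t 2.85 pos [374.  -62.9  95.5] psi 179.84 zaxis [ 0.001 -0.001 -1.   ] tool delta [-0.9  2.9  5.5] rz -0.003 q [-0.35  0.08  2.06 -0.    1.   -1.92]
```

Run:
```python
from h import *
c=bot.calibration("wrist")
p,d=bot.grab_frame("wrist"); cv2.imwrite("pics/w1.png",p[:,:,::-1])
for r in bot.tip_of("used_cup_1","wrist"): print(r["score"],np.round(r["location"]))
p,d=bot.grab_frame("top"); crop(p,"pics/t2.png",160,105,385,275,3.5)
for r in bot.tip_of("used_cup_1","top"): print(r["score"],np.round(r["location"]))
goto(375,-60,4,180)
```

```text
0.75 [429. -57.   3.]
0.87 [441. 159.   1.]
0.79 [428. -59.  -2.]
0.56 [462.  43.   1.]
t 3.05 pos [373.7 -59.7  95.5] psi 179.94 zaxis [ 0.     0.001 -1.   ] tool delta [-1.3 -0.4 91.5] rz -0.001 q [-0.34  0.08  2.06  0.    1.   -1.91]
```

View pics/w1.png

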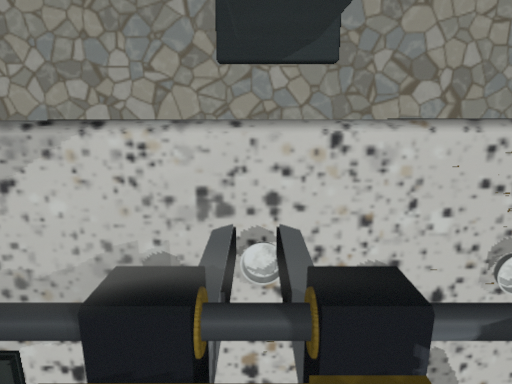

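View pics/t2.png

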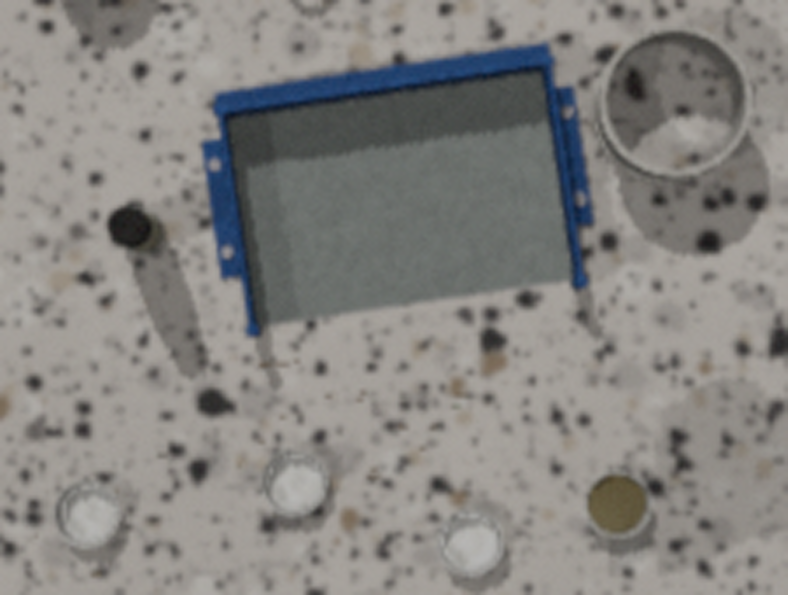

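The wrist view shows cup 3 at (262,262), centred between the fingers. The top view is unobstructed. I'll lower behind the cup.

```bash
python3 -m pendant '0 0 30 0 0 0 22; 0 0 30 0 0 0 22; 0 0 18 0 0 0 22; 0 0 9 0 0 0 22; 0 1 4 0 0 0 22'
python3 -m pendant '-6 0 0 0 0 0 22; -10 0 0 0 0 0 22; -10 0 0 0 0 0 22; -10 0 0 0 0 0 22; -10 0 0 0 0 0 22'
python3 - <<'E'
from h import *
goto(625,-59,4,180)
E
```

```text
time_s: 3.55
ee_pos: [373.6, -57.9, 4.0]
eef_rot: [0.003, -3.141, -0.001]
contact_force: [0.6, -0.3, -1.1]
finger_gap: 22.1
time_s: 4.05
ee_pos: [421.4, -59.1, 4.8]
eef_rot: [-0.0, 3.14, -0.0]
contact_force: [-0.3, 0.0, 0.5]
finger_gap: 22.3
t 4.05 pos [421.4 -59.1   4.8] psi -179.98 zaxis [ 0.001 -0.    -1.   ] tool delta [-203.6    0.     1.1] rz 0.000 q [-0.3   0.28  2.1   0.    0.76 -1.87]
```

```bash
python3 -m pendant '-12 0 0 0 0 0 22; -12 0 0 0 0 0 22; -12 0 0 0 0 0 22; -12 0 0 0 0 0 22; -12 0 0 0 0 0 22'
python3 - <<'E'
from h import *
p,d=bot.grab_frame("wrist"); cv2.imwrite("pics/w2.png",p[:,:,::-1])
p,d=bot.grab_frame("scene"); cv2.imwrite("pics/s2.png",p[:,:,::-1])
goto(625,-59,4,180)
E
```

```text
time_s: 4.55
ee_pos: [480.8, -58.9, 4.4]
eef_rot: [0.0, -3.142, -0.0]
contact_force: [-0.6, -0.6, 0.7]
finger_gap: 21.9
t 4.65 pos [482.4 -59.3   4.6] psi -179.97 zaxis [ 0.002 -0.001 -1.   ] tool delta [-142.6    0.2    0.9] rz 0.001 q [-0.27  0.35  1.98  0.    0.81 -1.84]
```

View pics/w2.png

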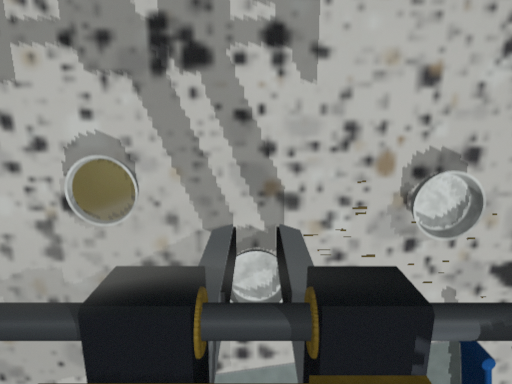

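View pics/s2.png

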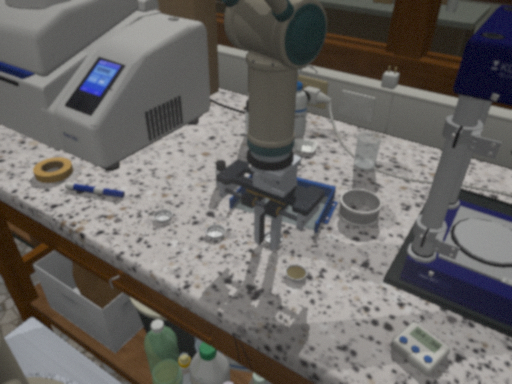

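The wrist view shows the cup sitting in the cradle at (256,275). The full cup at (102,190) is clear. I'll continue the push.

```bash
python3 -m pendant '-12 0 0 0 0 0 22; -12 0 0 0 0 0 22; -12 0 0 0 0 0 22; -12 0 0 0 0 0 22; -12 0 0 0 0 0 22'
python3 -m pendant '-12 0 0 0 0 0 22; -12 0 0 0 0 0 22; -12 0 0 0 0 0 22; -12 0 0 0 0 0 22; -12 0 0 0 0 0 22'
python3 -m pendant '-10 0 0 0 0 0 22; -8 0 0 0 0 0 22; -4 0 0 0 0 0 22;0 0 0 0 0 0 22'
python3 - <<'E'
from h import *
p,d=bot.grab_frame("wrist"); cv2.imwrite("pics/w3.png",p[:,:,::-1])
goto(625,-59,4,180)
E
```

```text
time_s: 5.15
ee_pos: [541.1, -58.9, 4.5]
eef_rot: [-0.0, 3.141, 0.0]
contact_force: [0.2, -0.1, -0.0]
finger_gap: 21.6
time_s: 5.65
ee_pos: [600.8, -58.9, 4.4]
eef_rot: [-0.0, 3.142, 0.0]
contact_force: [0.4, 0.3, -0.1]
finger_gap: 21.8
time_s: 6.05
ee_pos: [622.3, -58.8, 4.4]
eef_rot: [-0.001, 3.141, 0.0]
contact_force: [-0.1, -0.3, 0.5]
finger_gap: 22.1
t 6.1 pos [621.7 -58.8   4.4] psi -179.99 zaxis [-0.  0. -1.] tool delta [-3.3 -0.2  0.4] rz 0.000 q [-0.21  0.51  1.67  0.    0.96 -1.78]
```

View pics/w3.png

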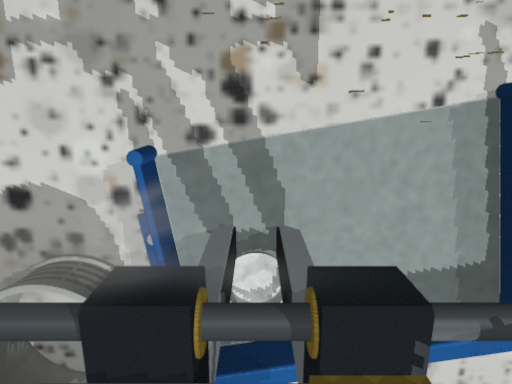

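Cup 3 is inside the bay in front of the fingers. I'll back off, lift, and go behind cup 2.

```bash
python3 -m pendant '10 0 0 0 0 0 22; 12 0 -10 0 0 0 22; 0 0 -35 0 0 0 22; 0 0 -35 0 0 0 22; 40 20 0 0 0 0 22' |head -2
python3 -m pendant '40 24 0 0 0 0 22; 40 24 0 0 0 0 22; 40 24 0 0 0 0 22; 20 20 0 0 0 0.144 22; 0 0 0 0 0 0.144 22'
python3 - <<'E'
from h import *
p,d=bot.grab_frame("wrist"); cv2.imwrite("pics/w4.png",p[:,:,::-1])
for r in bot.tip_of("used_cup_1","wrist"): print(r["score"],np.round(r["location"]))
p,d=bot.grab_frame("top"); crop(p,"pics/t4.png",160,105,385,275,3.5)
for r in bot.tip_of("used_cup_1","top"): print(r["score"],np.round(r["location"]))
goto(413.5,53.5,4,163.5)
E
```

```text
time_s: 6.6
ee_pos: [567.6, -41.8, 90.5]
time_s: 7.1
ee_pos: [413.6, 54.9, 84.8]
eef_rot: [-0.456, -3.105, -0.001]
contact_force: [0.7, -0.5, -0.9]
finger_gap: 22.0
0.86 [437. 160.   0.]
0.81 [460.  44.  -0.]
0.65 [464.  39.   1.]
0.61 [648. -58.   1.]
t 7.3 pos [419.5  52.9  85.1] psi 163.68 zaxis [ 0.001 -0.    -1.   ] tool delta [ 6.  -1.1 81.1] rz 0.003 q [-0.04  0.16  2.   -0.    0.98 -1.33]
```

View pics/w4.png

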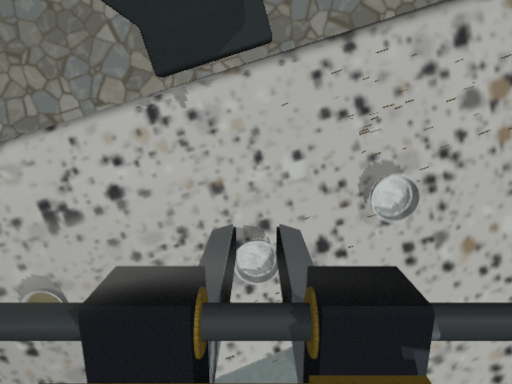

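View pics/t4.png

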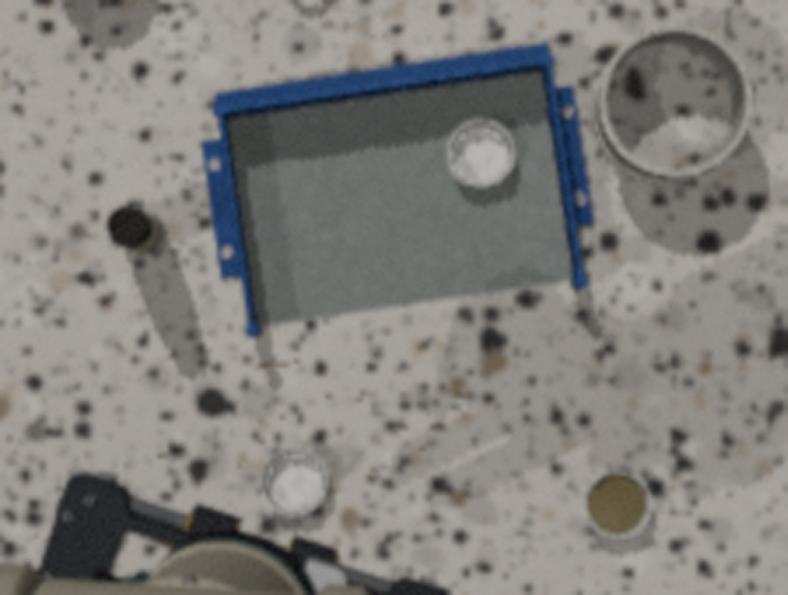

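Cup 3 is flat inside the bay at crop position (482,152), and cup 2 is centred ahead of the fingers at (256,260). I'll lower and push.

```bash
python3 -m pendant '6 -1 25 0 0 0 22; 0 0 25 0 0 0 22; 0 0 18 0 0 0 22; 0 0 9 0 0 0 22; 0 0 4 0 0 0 22'
python3 -m pendant '-6 0 0 0 0 0 22; -10 0 0 0 0 0 22; -10 0 0 0 0 0 22; -10 0 0 0 0 0 22; -10 0 0 0 0 0 22'
python3 -m pendant '-12 0 0 0 0 0 22; -12 0 0 0 0 0 22; -12 0 0 0 0 0 22; -12 0 0 0 0 0 22; -12 0 0 0 0 0 22'
python3 - <<'E'
from h import *
p,d=bot.grab_frame("wrist"); cv2.imwrite("pics/w5.png",p[:,:,::-1])
goto(611,-5,4,163.5)
E
```

```text
time_s: 7.8
ee_pos: [413.6, 53.5, 2.8]
eef_rot: [-0.45, -3.108, 0.0]
contact_force: [-0.7, -0.4, 0.7]
finger_gap: 21.9
time_s: 8.3
ee_pos: [459.3, 40.5, 3.8]
eef_rot: [0.45, 3.108, 0.0]
contact_force: [-0.1, 0.1, 0.6]
finger_gap: 22.4
time_s: 8.8
ee_pos: [516.4, 23.4, 3.4]
eef_rot: [-0.451, -3.109, -0.0]
contact_force: [-0.3, 0.3, 0.3]
finger_gap: 21.9
t 8.85 pos [519.4  22.8   3.6] psi 163.5 zaxis [ 0.004 -0.001 -1.   ] tool delta [-95.8  -0.6  -0. ] rz -0.000 q [-0.09  0.39  1.91 -0.    0.84 -1.37]
```

View pics/w5.png

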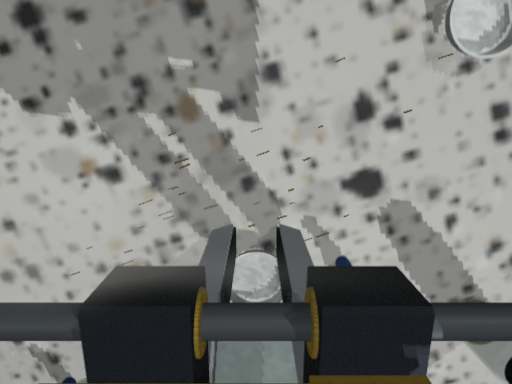

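Cup 2 sits in the cradle at (256,275) and clears the bay's side post at (343,262).

```bash
python3 -m pendant '-12 0 0 0 0 0 22; -12 0 0 0 0 0 22; -12 0 0 0 0 0 22; -12 0 0 0 0 0 22; -12 0 0 0 0 0 22'
python3 -m pendant '-12 0 0 0 0 0 22; -10 0 0 0 0 0 22; -7 0 0 0 0 0 22; -4 0 0 0 0 0 22; 0 0 0 0 0 0 22'
python3 - <<'E'
from h import *
p,d=bot.grab_frame("wrist"); cv2.imwrite("pics/w6.png",p[:,:,::-1])
goto(611,-5,4,163.5)
E
```

```text
time_s: 9.35
ee_pos: [574.0, 6.4, 3.5]
eef_rot: [0.45, 3.109, 0.0]
contact_force: [0.5, 0.8, -0.5]
finger_gap: 21.7
time_s: 9.85
ee_pos: [605.0, -2.8, 3.4]
eef_rot: [0.451, 3.109, 0.0]
contact_force: [0.4, -0.4, 0.3]
finger_gap: 21.9
t 9.9 pos [604.4  -2.6   3.4] psi 163.51 zaxis [-0.  0. -1.] tool delta [-7.  -0.4 -0.6] rz 0.000 q [-0.12  0.49  1.71  0.    0.94 -1.4 ]
```

View pics/w6.png

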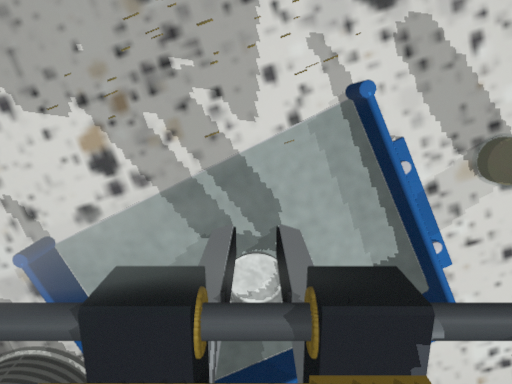

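Cup 2 is in the bay at (256,275). Next is cup 1, in two stages around the left post. I'll retreat, lift and turn.

```bash
python3 -m pendant '10 0 0 0 0 0 22; 12 0 -10 0 0 0 22; 0 0 -35 0 0 0 22; 0 0 -40 0 0 0.15 22; 0 0 0 0 0 0.15 22' |head -2
python3 -m pendant '0 0 0 0 0 0.15 22; 0 0 0 0 0 0.15 22; 0 0 0 0 0 0.15 22; 0 0 0 0 0 0.15 22'
python3 - <<'E'
from h import *
goto(421.5,200,90,111.9)
E
```

```text
time_s: 10.4
ee_pos: [585.9, 3.8, 94.7]
time_s: 10.8
ee_pos: [581.8, 4.1, 89.3]
eef_rot: [-1.765, -2.598, 0.0]
contact_force: [-0.1, -0.5, 0.8]
finger_gap: 21.9
t 10.8 pos [581.8   4.1  89.3] psi 111.61 zaxis [-0.  0. -1.] tool delta [241.1 -76.9  -0.6] rz -0.005 q [-0.11  0.37  1.67  0.    1.1  -0.49]
```

```bash
python3 -m pendant '30 -15 0 0 0 0 22; 40 -15 0 0 0 0 22; 40 -15 0 0 0 0 22; 40 -13 0 0 0 0 22; 40 -10 0 0 0 0 22' |head -2
python3 -m pendant '35 -6 0 0 0 0 22; 16 -3 0 0 0 0 22; 0 0 0 0 0 0 22'
python3 - <<'E'
from h import *
p,d=bot.grab_frame("wrist"); cv2.imwrite("pics/w7.png",p[:,:,::-1])
for r in bot.tip_of("used_cup_1","wrist"): print(r["score"],np.round(r["location"]))
p,d=bot.grab_frame("top"); crop(p,"pics/t7.png",160,105,385,275,3.5)
for r in bot.tip_of("used_cup_1","top"): print(r["score"],np.round(r["location"]),w2b(r["location"]).round())
goto(421.5,200,4,111.9)
E
```

```text
time_s: 11.3
ee_pos: [446.1, 155.2, 89.1]
time_s: 11.6
ee_pos: [419.0, 199.6, 89.1]
eef_rot: [-1.753, -2.606, 0.0]
contact_force: [0.2, 0.5, 0.6]
finger_gap: 22.0
0.66 [438. 158.   3.]
0.8 [649. -56.   0.] [ 21. -46.]
0.54 [442. 156.  -1.] [-149.  196.]
0.52 [629. -14.   3.] [ 7. -2.]
t 11.8 pos [422.3 197.6  88.8] psi 111.91 zaxis [ 0.001 -0.    -1.   ] tool delta [ 2.5  0.1 84.8] rz 0.000 q [ 0.29  0.22  1.91 -0.    1.02 -0.09]
```

View pics/w7.png

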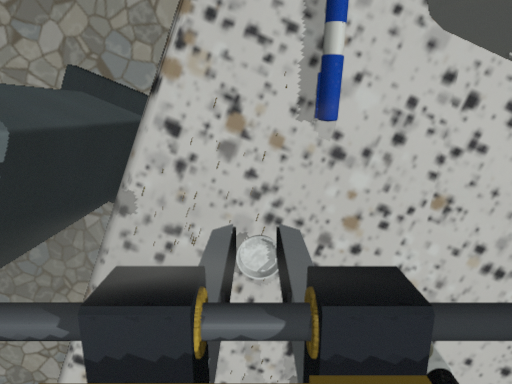

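View pics/t7.png

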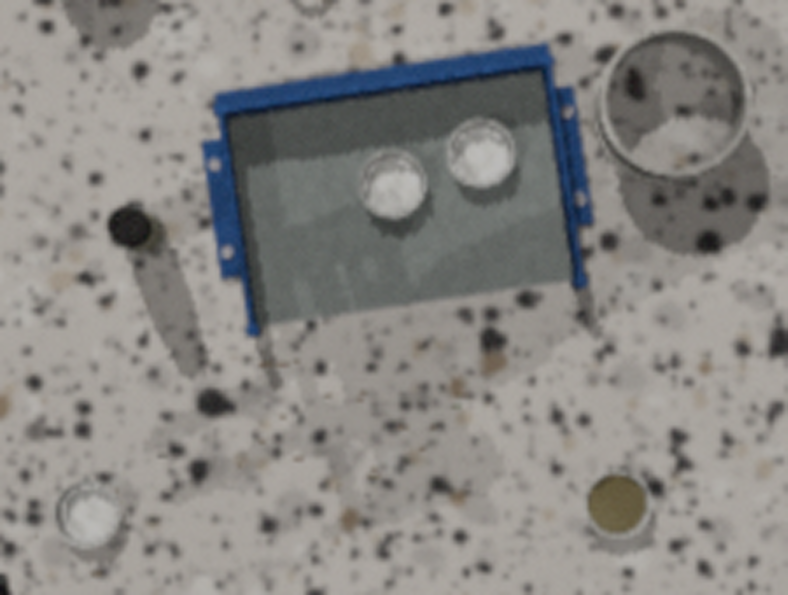

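Two cups are now in the bay. Cup 1 is centred ahead of the fingers at (258,257). I'll lower and push it in front of the bay.

```bash
python3 -m pendant '2 0 28 0 0 0 22; 0 0 25 0 0 0 22; 0 0 18 0 0 0 22; 0 0 9 0 0 0 22; 0 0 4 0 0 0 22'
python3 -m pendant '-6 0 0 0 0 0 22; -10 0 0 0 0 0 22; -10 0 0 0 0 0 22; -10 0 0 0 0 0 22; -10 0 0 0 0 0 22'
python3 -m pendant '-12 0 0 0 0 0 22; -12 0 0 0 0 0 22; -12 0 0 0 0 0 22; -12 0 0 0 0 0 22; -12 0 0 0 0 0 22'
python3 - <<'E'
from h import *
p,d=bot.grab_frame("wrist"); cv2.imwrite("pics/w8.png",p[:,:,::-1])
goto(486,40,4,111.9)
E
```

```text
time_s: 12.3
ee_pos: [421.4, 199.4, 3.7]
eef_rot: [-1.759, -2.602, 0.002]
contact_force: [-0.3, -0.2, 0.3]
finger_gap: 22.0
time_s: 12.8
ee_pos: [439.2, 156.6, 4.9]
eef_rot: [1.758, 2.603, 0.001]
contact_force: [0.4, 1.1, 0.1]
finger_gap: 21.9
time_s: 13.3
ee_pos: [461.2, 100.9, 4.4]
eef_rot: [-1.758, -2.604, -0.0]
contact_force: [0.1, 0.2, 0.2]
finger_gap: 22.2
t 13.35 pos [462.3  99.7   4.5] psi 111.92 zaxis [ 0.001 -0.001 -1.   ] tool delta [-64.2  -0.3   0.6] rz 0.000 q [ 0.07  0.34  2.01 -0.    0.8  -0.32]
```

View pics/w8.png

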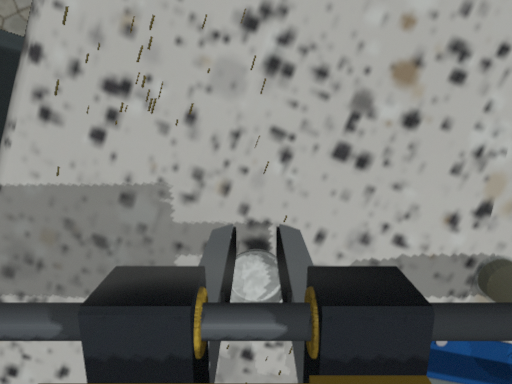

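```bash
python3 -m pendant '-12 0 0 0 0 0 22; -12 0 0 0 0 0 22; -12 0 0 0 0 0 22; -10 0 0 0 0 0 22; -8 0 0 0 0 0 22' | head -2
python3 -m pendant '-5 0 0 0 0 0 22; -2 0 0 0 0 0 22; 10 0 0 0 0 0 22; 12 0 -10 0 0 0 22; 0 0 -30 0 0 0 22' | head -2
python3 -m pendant '0 0 -30 0 0 -0.15 22; 15 20 -15 0 0 -0.15 22; 15 20 0 0 0 -0.15 22; 10 15 0 0 0 -0.15 22; 0 0 0 0 0 -0.15 22' | head -2
python3 -m pendant '0 0 0 0 0 -0.15 22; 0 0 0 0 0 -0.15 22; 0 0 0 0 0 -0.15 22; 0 0 0 0 0 -0.15 22; 0 0 0 0 0 0 22'
python3 - <<'E'
from h import *
p,d=bot.grab_frame("wrist"); cv2.imwrite("pics/w9.png",p[:,:,::-1])
for r in bot.tip_of("used_cup_1","wrist"): print(r["score"],np.round(r["location"]),w2b(r["location"]).round())
p,d=bot.grab_frame("scene"); cv2.imwrite("pics/s9.png",p[:,:,::-1])
for r in bot.tip_of("used_cup_1","scene"): print(r["score"],np.round(r["location"]),w2b(r["location"]).round())
goto(450,11,90,189.3)
E
```

```text
time_s: 13.85
ee_pos: [481.5, 50.9, 4.5]
time_s: 14.35
ee_pos: [471.4, 67.7, 43.2]
time_s: 14.85
ee_pos: [493.4, 134.3, 90.5]
time_s: 15.35
ee_pos: [492.9, 132.2, 90.1]
eef_rot: [-0.256, 3.131, 0.001]
contact_force: [0.1, -0.1, -0.3]
finger_gap: 21.6
0.86 [641. -60.   4.] [ 12. -49.]
0.59 [490.  24.   2.] [-124.   58.]
0.69 [649. -61.   3.] [ 20. -51.]
0.53 [490.  24.  -1.] [-124.   58.]
0.47 [632.  -8.  -1.] [11.  3.]
t 15.55 pos [493.4 131.4  89.7] psi -170.79 zaxis [ 0.  0. -1.] tool delta [  62.2 -111.9   -0.3] rz -0.002 q [ 0.12  0.28  1.82  0.    1.05 -1.61]
```

View pics/w9.png

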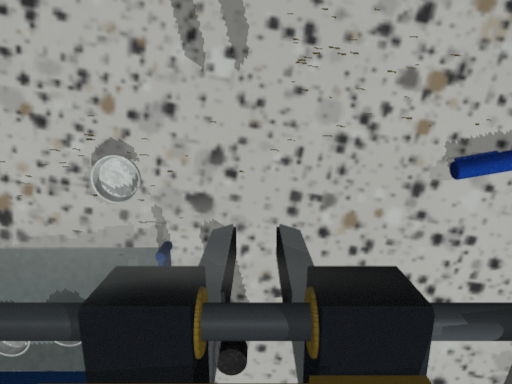

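View pics/s9.png

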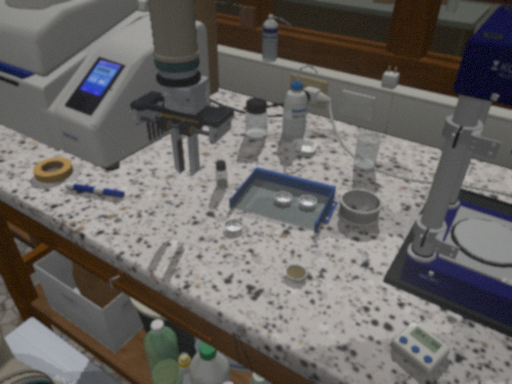

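Cup 1 now stands in front of the bay at about (490,24). I shifted sideways the wrong way during the turn. That was harmless and everything stayed clear, and I'll correct it now.

```bash
python3 -m pendant '20 -25 0 0 0 0 22; 20 -25 0 0 0 0 22; 14 -25 0 0 0 0 22; 10 -29 0 0 0 0.04 22; 0 0 0 0 0 0 22'
python3 - <<'E'
from h import *
p,d=bot.grab_frame("wrist"); cv2.imwrite("pics/w10.png",p[:,:,::-1])
for r in bot.tip_of("used_cup_1","wrist"): print(r["score"],np.round(r["location"]),w2b(r["location"]).round())
goto(446,18,4,187)
E
```

```text
time_s: 16.05
ee_pos: [446.6, 15.6, 89.6]
eef_rot: [0.184, -3.136, 0.002]
contact_force: [0.0, 1.1, -1.0]
finger_gap: 22.4
0.67 [494.  22.   0.] [-120.   56.]
t 16.15 pos [447.5  17.8  89.7] psi -173.14 zaxis [ 0.     0.001 -1.   ] tool delta [ 1.5  0.3 85.7] rz -0.002 q [-0.12  0.19  1.94  0.    1.01 -1.81]
```

View pics/w10.png

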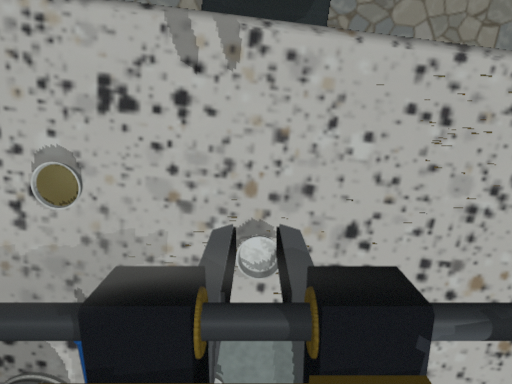

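Cup 1 is centred at (257,257). I'll lower and push it in.

```bash
python3 -m pendant '2 0 28 0 0 0 22; 0 0 26 0 0 0 22; 0 0 18 0 0 0 22; 0 0 9 0 0 0 22; 0 0 4 0 0 0 22'
python3 -m pendant '-6 0 0 0 0 0 22; -10 0 0 0 0 0 22; -10 0 0 0 0 0 22; -10 0 0 0 0 0 22; -10 0 0 0 0 0 22'
python3 - <<'E'
from h import *
p,d=bot.grab_frame("wrist"); cv2.imwrite("pics/w11.png",p[:,:,::-1])
goto(598,36.2,4,187)
E
```

```text
time_s: 16.65
ee_pos: [445.3, 18.5, 3.8]
eef_rot: [0.193, -3.135, -0.001]
contact_force: [0.2, -0.1, -0.4]
finger_gap: 21.7
time_s: 17.15
ee_pos: [492.6, 23.3, 4.9]
eef_rot: [-0.192, 3.135, -0.0]
contact_force: [0.3, -0.3, 0.4]
finger_gap: 21.7
t 17.2 pos [494.9  23.3   5. ] psi -173.0 zaxis [ 0.004 -0.    -1.   ] tool delta [-103.9    0.3    1.4] rz -0.000 q [-0.09  0.36  1.96  0.    0.82 -1.79]
```

View pics/w11.png

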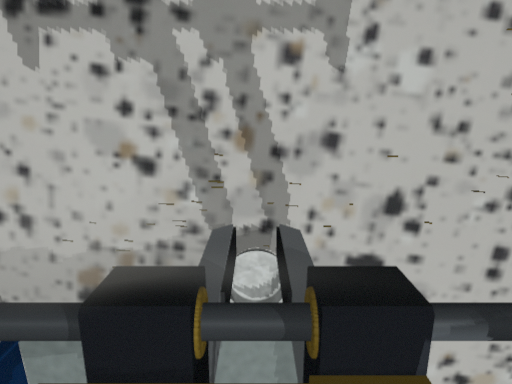

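```bash
python3 -m pendant '-12 0 0 0 0 0 22; -12 0 0 0 0 0 22; -12 0 0 0 0 0 22; -12 0 0 0 0 0 22; -12 0 0 0 0 0 22'
python3 -m pendant '-12 0 0 0 0 0 22; -12 0 0 0 0 0 22; -10 0 0 0 0 0 22; -7 0 0 0 0 0 22; -3 0 0 0 0 0 22'
python3 - <<'E'
from h import *
p,d=bot.grab_frame("wrist"); cv2.imwrite("pics/w12.png",p[:,:,::-1])
goto(598,36.2,4,187)
E
```

```text
time_s: 17.7
ee_pos: [551.8, 30.7, 4.4]
eef_rot: [-0.192, 3.136, 0.0]
contact_force: [-0.1, 0.2, -0.1]
finger_gap: 21.7
time_s: 18.2
ee_pos: [595.2, 36.0, 4.4]
eef_rot: [-0.192, 3.135, 0.0]
contact_force: [-0.9, -0.7, 0.5]
finger_gap: 22.0
t 18.25 pos [595.2  36.    4.4] psi -172.99 zaxis [ 0.001  0.    -1.   ] tool delta [-2.8 -0.2  0.4] rz 0.000 q [-0.06  0.48  1.73  0.    0.93 -1.75]
```

View pics/w12.png

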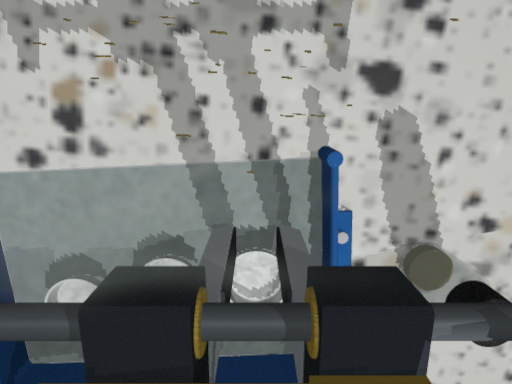

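All three cups are inside. I'll back off, lift and check.

```bash
python3 -m pendant '10 0 0 0 0 0 22; 12 0 -10 0 0 0 22; 0 0 -35 0 0 0 22; 0 0 -45 0 0 0 22; 30 0 -30 0 0 0 22' |head -2
python3 -m pendant '40 0 -20 0 0 0 22; 40 0 0 0 0 0 22; 40 0 0 0 0 0 22; 30 0 0 0 0 0 22; 0 0 0 0 0 0 22'
python3 - <<'E'
from h import *
p,d=bot.grab_frame("top"); crop(p,"pics/t13.png",160,105,385,275,3.5); c=bot.calibration("top")
for t in ["used_cup_1","full_cup","vial","sieve"]:
    for r in bot.tip_of(t,"top"): print(t,round(r["score"],2),np.round(r["location"]),w2b(r["location"]).round())
p,d=bot.grab_frame("scene"); crop(p,"pics/s13.png",140,130,400,300,3)
for t in ["used_cup_1","full_cup","vial","sieve"]:
    for r in bot.tip_of(t,"scene"): print(t,round(r["score"],2),np.round(r["location"]),w2b(r["location"]).round())
E
```

```text
time_s: 18.75
ee_pos: [545.3, 29.3, 127.9]
time_s: 19.25
ee_pos: [387.3, 11.7, 144.5]
eef_rot: [0.19, -3.132, -0.001]
contact_force: [0.7, 0.1, -0.9]
finger_gap: 22.0
used_cup_1 0.78 [630. -10.   2.] [9. 2.]
used_cup_1 0.61 [622.  36.   3.] [ 9. 49.]
used_cup_1 0.56 [649. -58.   1.] [ 20. -49.]
full_cup 0.7 [ 450. -139.    0.] [-190.  -96.]
vial 0.53 [596. 128.  -2.] [ -2. 144.]
vial 0.36 [647. -58.   2.] [ 18. -48.]
sieve 0.97 [ 667. -159.   -2.] [  22. -151.]
used_cup_1 0.59 [616.  39.  -2.] [ 3. 53.]
used_cup_1 0.58 [647. -60.   2.] [ 18. -50.]
used_cup_1 0.46 [629. -12.  -1.] [8. 1.]
vial 0.65 [598. 133.   2.] [  1. 148.]
sieve 0.68 [ 674. -158.   -2.] [  28. -151.]
```

View pics/t13.png

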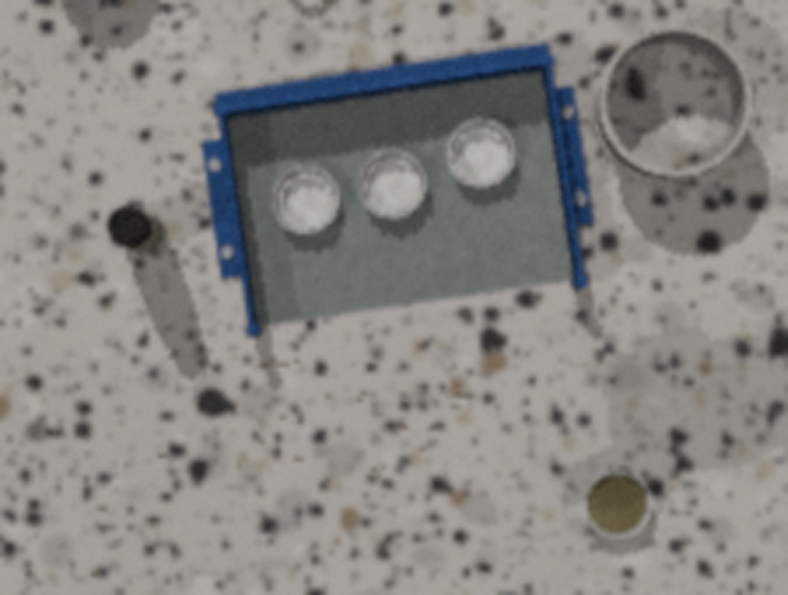

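View pics/s13.png

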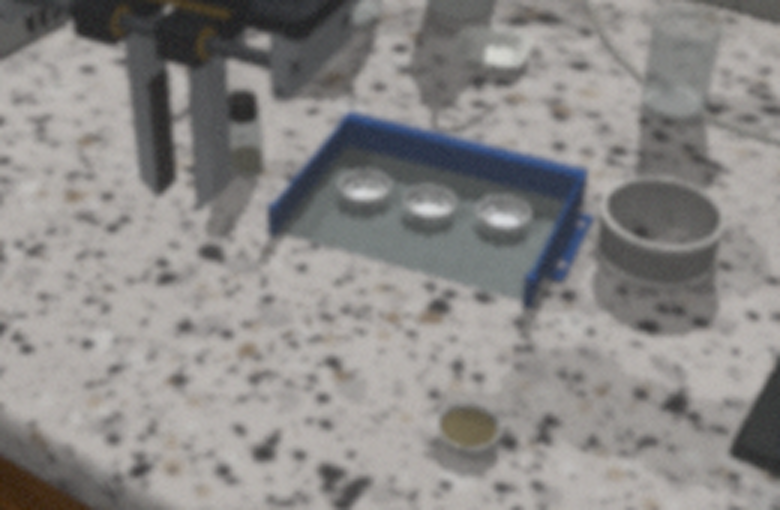

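In the top crop, all three cups lie flat and wholly inside the bay at (307,200), (393,185) and (482,152). The full cup (618,503), the vial (131,227) and the sieve (676,103) have the same pixel positions as at the start. The robot touches nothing.

```bash
python3 -m pendant '0 0 0 0 0 0 22; 0 0 0 0 0 0 22' | head -2; python3 -c "
from bench import bot
print(bot.finish_job())"
```

```text
time_s: 19.95
ee_pos: [393.9, 11.4, 144.3]
the job is handed in; nothing more can be done
None
```

I swept all three empty cups into the blue bay with the fingertips, without lifting any, and handed the job in at about 20 s. Cups 3 and 2 each took one straight push; cup 1 took two, to get round the bay's left post.

**Cups:** My last top and side pictures show all three lying flat and fully inside the bay. In the bay's frame they are at about (20, -49), (9, 2) and (9, 49) mm.

**Other things:** The full cup, vial and sieve are at the same place in the top picture as at the start. Contact forces I read stayed around 1 N.

**Checks that disagreed or failed:**
- The detector did not find the full cup in the last side picture, though it shows there and was found from above.
- The detector also gave one low-scoring false vial on top of cup 3.
- On the way to cup 1's second push I shifted sideways the wrong way in the air. It touched nothing, and I corrected it.

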